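# Set the cupboard's divider and stow the tiffin tiers

## Robot

A 6-joint arm with a two-finger parallel gripper is mounted at the origin on the work surface. World frame = base frame: x ahead of the robot, y to its left, z up, the work surface at z = 0. Lengths are in m, angles in rad, forces in N, time in s.
With the tool pointing down it reaches from about 0.35 to 0.8 m from the base axis. Payload 7.3 kg.
Tool frame: the origin (TCP) lies between the finger pads; the fingertips stand 25 mm ahead of it and the grasp point (between the pads) lies 6 mm ahead of it (r.tip_extent is the distance from the TCP to the fingertips, in m); z points along the fingers, y is the direction in which the jaws open and shut (so a half turn about z gives the same grasp; the last joint's range is limited). The gripper opens to 85 mm and grips with 20 to 120 N. Pads are 22 mm wide; open, the fingers measure 114 mm over their backs; the gripper's body (76 mm by 85 mm) begins 54 mm behind the grasp point. The pads swing forward as they close: fully open they stand 13 mm farther back than shut.
Start: joints at [1.155, 0.342, 1.524, -0, 1.275, -0.146], TCP at [0.14, 0.506, 0.256] pointing down, gripper open.
Joint ranges: [-2.53, 2.53], [-0.77, 2.02], [0.04, 2.7], [-1, 4.14], [0.28, 2.66], [-3.11, 3.11]. Speed limits (rad/s): [2.57, 2.57, 3.14, 3.14, 3.14, 3.14].

## Interface

Orientations are given as a unit quaternion [x, y, z, w].
In Python, from workcell import r, command_gripper, optics gives the robot as it stands. The module is installed in compiled form; this text tells all that it offers. Calls block until the motion is done:
- r.reach(position, orientation): joint-space move of the TCP to a pose.
- r.move_straight(position, orientation=None, speed=0.15, max_force=None): straight line of the TCP; orientation=None keeps the orientation; speed is the mean speed in m/s. With max_force (N) it stops when the force on the tool has changed by that much, and returns True; else False.
- r.movej(angles): joint-space move.
- command_gripper(opening, force=None): finger opening in m; force is the grip in N (None keeps the last); returns when the fingers have stopped.
- r.hold(seconds).
- r.solve_ik(position, orientation): joint angles nearest the present ones, or None.
- r.read_state(): the state.
- optics.get_image(name): name is "scene" or "side" or "wrist"; returns (picture, depth): 420x560x3 uint8, red, green, blue; 420x560 float32, m along the optical axis (not along the pixel's ray), 0 where there is no reading.
- optics.camera_model(name): a dict with "K" (3x3 intrinsics, pixels), "R" (3x3) and "t" (3): a world point X has camera coordinates R X + t; the wrist camera has in their place "tool_from_camera" (4x4, takes a point from camera to tool coordinates, whose origin is the TCP and whose axes are the flange's). Camera axes: x right, y down, z forward; pixel columns grow to the right and rows downward; lengths in m; the calibration is good to about 2 mm. The wrist camera is an equidistant fisheye: a pixel r from the principal point sees the ray r / f radians off the axis. A picture is of the moment at which its call begins: read the wrist's pose just before it. camera_model takes no time and is no camera call.
A pose or a line that the arm cannot do raises r.PlanningError and nothing moves.
- r.finish_job(): hands the job in, once; it reports no verdict.
The state is a dict: "time_s": time; "joint_positions": joint angles; "dq": joint speeds; "tau": joint torques, N m; "eef_pos": TCP position; "eef_rot": TCP orientation; "contact_force": force on the tool from outside, world axes, zero at the start; "torque": the same for the moment, N m; "grip_width": finger opening in m.
Only numpy, scipy, OpenCV 4.12 (cv2) and the standard library are available. Lean on these libraries where they do the work, as an engineer would, in place of code of your own. Each camera call takes 0.05 s, during which the arm holds its last target.

## Task

Make up the tiffin bay in the cupboard: hold the divider collar by its white grip tab, first draw it left along the bar to at least 2 cm past the set mark, then bring it back to the right and stop with its index level with the mark, so that the tab's play is taken up in that direction, and let go (if you overshoot, draw back left and come up again). Stand every tiffin tier upright on the floor of the bay, between the fence and the end panel and wholly within their length and clear of the rail, every lid pressed fully home, with the collar still on its mark in the end. Leave the other things in the cupboard where they are.

Things in the scene. Friction and masses are not known exactly. Their poses are not given: they have to be found in the camera images.
- rail: Fixed divider rail on the cupboard floor: round steel bar 14 mm thick, axis 55 mm above the floor, along this body's own y between two grey posts (22 x 16 x 66 mm) at y = -320 mm (right) and +180 mm (left). Origin on the floor under the bar; x points away from the robot (rail turned by up to 0.08 rad).
- end_panel (a point): Middle of the top edge of the fixed end panel at the rail's right post: 4 mm thick, 36 mm high, in the rail's frame at y = -320 mm, x = -10 to -150 mm. The tiffin bay is the floor on the robot's side of the bar between this panel and the collar's fence. Own axes as the rail's.
- collar (a joint): Position of the collar along the bar, m, in the rail's y (grows to the left, +y; -0.24 to +0.145). Takes about 5 N to slide, stays where it is left. Grey block 36 (x) x 40 (y) x 28 mm round the bar, top 69 mm above the floor, with two stop lugs on top (tops at 77 mm). It starts to the right of the mark.
- fence_tip (a point): Middle of the near end of the collar's fence: a plate 4 mm thick, from 15 to 45 mm above the floor, running from the collar towards the robot to 150 mm from the bar's axis; it moves with the collar, in line with its index. Own axes as the rail's.
- collar_index (a point): Tip of the collar's 4 mm wide dark index tongue, on its far side: 24 mm beyond the bar (x), 66 mm above the floor, in the middle of the collar's width. Own axes as the rail's.
- grip (a joint): Play of the white grip tab in the collar, m: the tab slides freely (under 1 N) by 4 mm either way between the two lugs before it carries the collar along; +0.004 = against the left (+y) lug, as after pulling the collar left; -0.004 = against the right (-y) lug, as after pushing it right.
- grip_center (a point): Where to hold the white grip tab on top of the collar: upright block 28 (x) x 14 (y) x 46 mm, from 69 to 115 mm above the floor; this point is on its middle, 97 mm above the floor. Grip it across its 14 mm (along the rail's y). Own axes as the rail's.
- mark_top (a point): Top of the set mark: a fixed dark steel blade 4 mm wide (y), 10 mm deep, 66 mm high on a small foot, 36 mm behind the bar (x). The collar's index must stand level with it along the rail's y. Own axes as the rail's.
- tier1_center (a point): Centre of steel tiffin tier 1 (may be absent), 29 mm above its underside: round, 52 mm across (54 at its beads), body 58 mm high, with its own push-down lid on; 0.2 to 0.4 kg with its lid, most of it in its thick base.
- knob1 (a point): Middle of the black knob on tier 1's lid: upright cylinder 20 mm across and 30 mm high on a steel lid disc 52 mm across; this point is 15 mm below the knob's top and 15 mm above the disc's top. With the lid up it stands 87 mm above the tier's underside, with the lid home 79 mm. The tier can be lifted by it.
- lid1 (a joint): How far the lid of tier 1 is pressed in, m: 0 = standing 8 mm proud, 0.008 = fully home on the tier's rim. Takes about 6 N straight down, stays where it is left and does not come off.
- tier2_center (a point): Centre of steel tiffin tier 2 (may be absent), 29 mm above its underside: round, 52 mm across (54 at its beads), body 58 mm high, with its own push-down lid on; 0.2 to 0.4 kg with its lid, most of it in its thick base.
- knob2 (a point): Middle of the black knob on tier 2's lid: upright cylinder 20 mm across and 30 mm high on a steel lid disc 52 mm across; this point is 15 mm below the knob's top and 15 mm above the disc's top. With the lid up it stands 87 mm above the tier's underside, with the lid home 79 mm. The tier can be lifted by it.
- lid2 (a joint): How far the lid of tier 2 is pressed in, m: 0 = standing 8 mm proud, 0.008 = fully home on the tier's rim. Takes about 6 N straight down, stays where it is left and does not come off.
- tier3_center (a point): Centre of steel tiffin tier 3 (may be absent), 29 mm above its underside: round, 52 mm across (54 at its beads), body 58 mm high, with its own push-down lid on; 0.2 to 0.4 kg with its lid, most of it in its thick base.
- knob3 (a point): Middle of the black knob on tier 3's lid: upright cylinder 20 mm across and 30 mm high on a steel lid disc 52 mm across; this point is 15 mm below the knob's top and 15 mm above the disc's top. With the lid up it stands 87 mm above the tier's underside, with the lid home 79 mm. The tier can be lifted by it.
- lid3 (a joint): How far the lid of tier 3 is pressed in, m: 0 = standing 8 mm proud, 0.008 = fully home on the tier's rim. Takes about 6 N straight down, stays where it is left and does not come off.
- tier4_center (a point): Centre of steel tiffin tier 4 (may be absent), 29 mm above its underside: round, 52 mm across (54 at its beads), body 58 mm high, with its own push-down lid on; 0.2 to 0.4 kg with its lid, most of it in its thick base.
- knob4 (a point): Middle of the black knob on tier 4's lid: upright cylinder 20 mm across and 30 mm high on a steel lid disc 52 mm across; this point is 15 mm below the knob's top and 15 mm above the disc's top. With the lid up it stands 87 mm above the tier's underside, with the lid home 79 mm. The tier can be lifted by it.
- lid4 (a joint): How far the lid of tier 4 is pressed in, m: 0 = standing 8 mm proud, 0.008 = fully home on the tier's rim. Takes about 6 N straight down, stays where it is left and does not come off.
- tumbler: Glass tumbler, 66 mm across, 105 mm high; origin at the middle of its underside. Not to be disturbed.
- bowl: Steel bowl, 144 mm across, 50 mm high, with a grey gasket ring in it; origin at the middle of its underside. Not to be disturbed.
- whistle: Black plastic whistle cap, 28 mm across, 34 mm high; origin at the middle of its underside. Not to be disturbed.
- pin: Wooden rolling pin lying flat, 380 mm long along its own x, 44 mm thick; origin at the middle of its underside. Not to be disturbed.
There are look-alikes about, which are no part of the job. Leave any red look-alike of the part that bears tier3_center alone.

How it is judged:
By the outcome, as a careful person would: the job done as asked, in the order asked, and still so for the second after the job is handed in, with the robot touching nothing.
Of tier1, tier2, tier3, tier4 only 3 to 4 are there at a start; the rules pass over those that are not, and their reading is None.
At some moment in a run one of tier1, tier2, tier3, tier4 may be knocked a few centimetres aside while the robot is not near it.
It also fails if it takes over 210 s, if anything falls off the work surface, if the arm or the gripper's body presses on something with over 40 N, if the wrist force passes 120 N, or if a joint passes its speed limit or range.

## Working session

There is one attempt and no reset: what is moved stays moved. The work goes in short steps, each a Python script; the robot and the scene stay as the last script left them, time stands still between calls to the robot, and variables do not carry over. Pictures are saved under pics/ and viewed, and the job is handed in when it is done.

```bash
mkdir -p pics; ls
cat > h.py <<'E'
import numpy as np, cv2
from workcell import r, command_gripper, optics
def shot(name,tag):
    im,d=optics.get_image(name); cv2.imwrite(f'pics/{tag}.png',im[:,:,::-1]); np.save(f'pics/{tag}.npy',d); return im,d
def px2w(name,u,v,depth):
    m=optics.camera_model(name);K=np.array(m['K']);R=np.array(m['R']);t=np.array(m['t'])
    c=np.linalg.inv(K)@np.array([u,v,1.])*depth
    return R.T@(c-t)
def pxz(name,u,v,z):
    m=optics.camera_model(name);K=np.array(m['K']);R=np.array(m['R']);t=np.array(m['t'])
    C=-R.T@t; d=R.T@np.linalg.inv(K)@np.array([u,v,1.]); return C+d*(z-C[2])/d[2]
def w2px(name,X):
    m=optics.camera_model(name);K=np.array(m['K']);R=np.array(m['R']);t=np.array(m['t'])
    c=K@(R@np.array(X)+t); return c[:2]/c[2]
E
python3 - <<'E'
from h import *
s=r.read_state();print(s)
for n in ['scene','side','wrist']:
    shot(n,n+'0'); print(n,optics.camera_model(n))
E
```

```text
pics
{'time_s': 0.0, 'joint_positions': array([ 1.15501708e+00,  3.42716998e-01,  1.52503446e+00, -1.14676867e-05,
        1.27540177e+00, -1.46028376e-01]), 'dq': array([-1.41065787e-03,  9.17565663e-05,  2.60181731e-04, -2.91783158e-04,
       -5.49575481e-04, -7.22792654e-05]), 'tau': array([ 4.17280198e-04, -4.33677685e+01, -2.46009833e+01, -1.23317045e-04,
        7.97605055e-03,  1.16910445e-05]), 'eef_pos': array([0.13975226, 0.50567217, 0.25562282]), 'eef_rot': array([ 1.34465179e-01,  9.90918012e-01, -7.51222789e-04, -2.11044748e-04]), 'contact_force': array([-0.26464202, -0.41690477, -0.05883868]), 'torque': array([0.01228891, 0.02835473, 0.00075392]), 'grip_width': 0.08544371556298644}
scene {'K': array([[391.73212186,   0.        , 274.79214294],
       [  0.        , 391.73212186, 209.85948245],
       [  0.        ,   0.        ,   1.        ]]), 'R': array([[-0.89467934,  0.44654179,  0.01221911],
       [ 0.25514431,  0.53327074, -0.8065505 ],
       [-0.36667459, -0.71848643, -0.59103891]]), 't': array([ 0.50107781, -0.06551644,  1.25845545])}
side {'K': array([[398.
[... 172 characters left out ...]
15792704, -0.01094863],
       [-0.0819253 ,  0.56894214, -0.81828668],
       [ 0.13545873, -0.80707118, -0.57470604]]), 't': array([0.52995988, 0.15077032, 1.15509405])}
wrist {'K': array([[325.1922621 ,   0.        , 279.67474566],
       [  0.        , 325.1922621 , 205.36029769],
       [  0.        ,   0.        ,   1.        ]]), 'tool_from_camera': array([[ 2.59157285e-04, -9.56387166e-01, -2.92101904e-01,
         7.49429322e-02],
       [ 9.99999966e-01,  2.54267834e-04,  5.47027671e-05,
         3.70825848e-04],
       [ 2.19550942e-05, -2.92101908e-01,  9.56387199e-01,
        -1.18887767e-01],
       [ 0.00000000e+00,  0.00000000e+00,  0.00000000e+00,
         1.00000000e+00]])}
```

View pics/scene0.png

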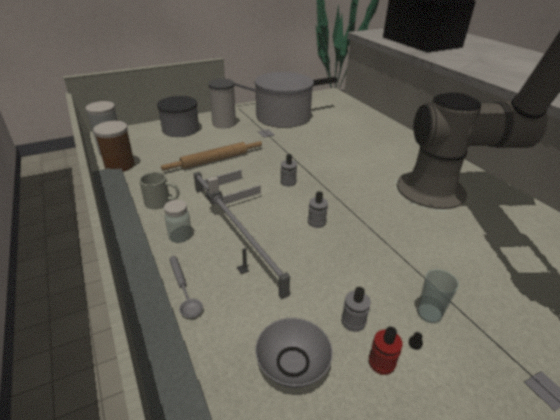

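View pics/side0.png

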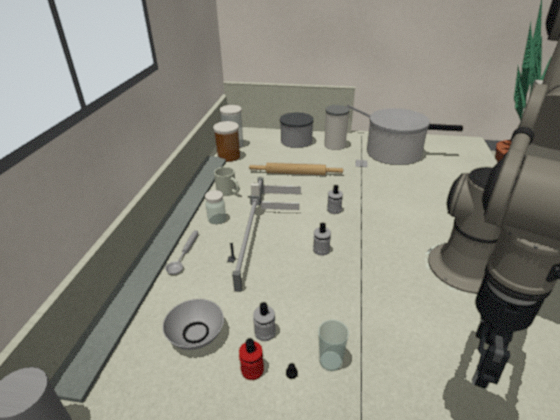

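View pics/wrist0.png

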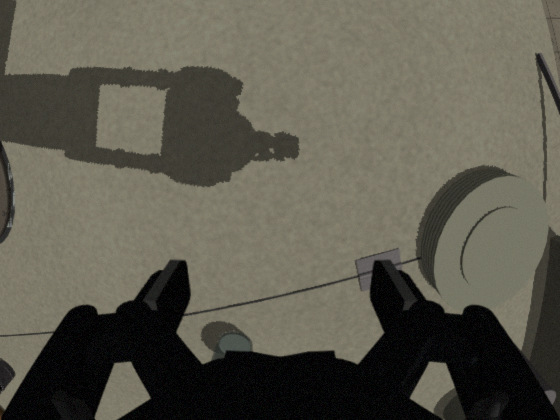

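Run:
```python
import cv2
a=cv2.imread('pics/scene0.png');b=cv2.imread('pics/side0.png')
cv2.imwrite('pics/c1.png',cv2.resize(a[150:310,180:340],None,fx=3.75,fy=3.75,interpolation=3))
cv2.imwrite('pics/c2.png',cv2.resize(b[170:300,220:360],None,fx=4.5,fy=4.5,interpolation=3))
```

```text
(no output)
```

View pics/c1.png

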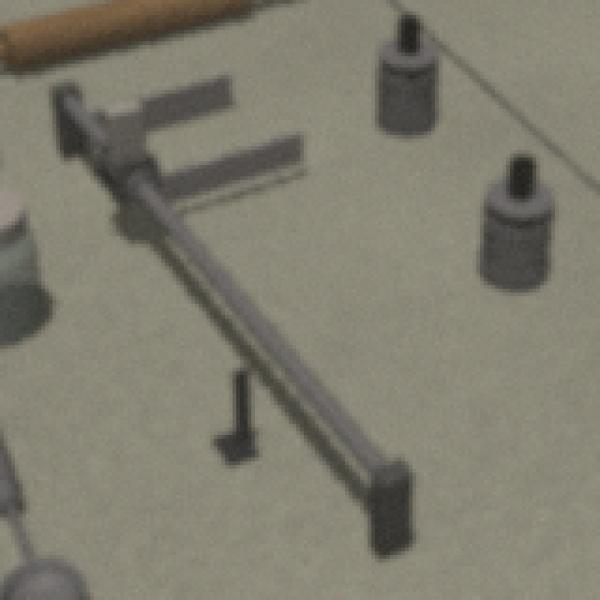

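View pics/c2.png

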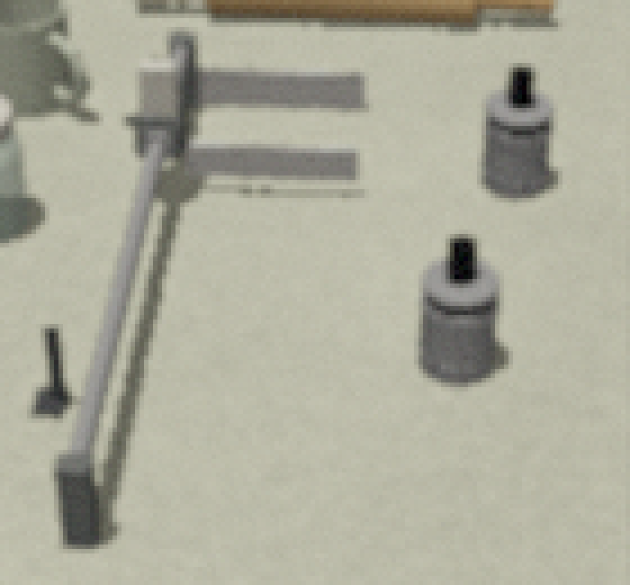

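Run:
```python
from h import *
# scene / side pixel pairs
P={'postL':((390/3.75+180,470/3.75+150),(75/4.5+220,463/4.5+170),.066),
'postR':((66/3.75+180,90/3.75+150),(183/4.5+220,36/4.5+170),.066),
'mark':((241/3.75+180,370/3.75+150),(51/4.5+220,330/4.5+170),.066),
'tab':((124/3.75+180,104/3.75+150),(156/4.5+220,68/4.5+170),.115),
'fencetip':((302/3.75+180,135/3.75+150),(356/4.5+220,152/4.5+170),.045),
'k1':((409/3.75+180,19/3.75+150),(521/4.5+220,70/4.5+170),.102),
'k2':((522/3.75+180,160/3.75+150),(462/4.5+220,240/4.5+170),.102),
'k3':((359,292),(264,307),.102),'kred':((391,332),(251,344),.102),
'whistle':((417,335),(292,366),.034)}
for k,(a,b,z) in P.items(): print(k,pxz('scene',*a,z).round(3),pxz('side',*b,z).round(3), a)
s=pxz('scene',440,280,.105),pxz('side',333,330,.105);print('tumbler',s)
print('bowl',pxz('scene',294,348,.05),pxz('side',194,322,.05))
print('pin',pxz('scene',165,166,.03),pxz('scene',260,145,.03))
```

```text
postL [0.632 0.188 0.066] [0.628 0.192 0.066] (284.0, 275.3333333333333)
postR [ 0.672 -0.303  0.066] [ 0.667 -0.304  0.066] (197.6, 174.0)
mark [0.676 0.07  0.066] [0.674 0.076 0.066] (244.26666666666665, 248.66666666666669)
tab [ 0.66  -0.185  0.115] [ 0.657 -0.172  0.115] (213.06666666666666, 177.73333333333335)
fencetip [ 0.514 -0.19   0.045] [ 0.511 -0.187  0.045] (260.5333333333333, 186.0)
k1 [ 0.396 -0.232  0.102] [ 0.393 -0.229  0.102] (289.06666666666666, 155.06666666666666)
k2 [ 0.422 -0.012  0.102] [ 0.42  -0.01   0.102] (319.2, 192.66666666666666)
k3 [0.538 0.322 0.102] [0.526 0.328 0.102] (359, 292)
kred [0.543 0.424 0.102] [0.533 0.43  0.102] (391, 332)
whistle [0.456 0.418 0.034] [0.449 0.422 0.034] (417, 335)
tumbler (array([0.37203207, 0.37024936, 0.105     ]), array([0.36871154, 0.37119958, 0.105     ]))
bowl [0.69384715 0.34635538 0.05      ] [0.69106826 0.35195691 0.05      ]
pin [ 0.73879674 -0.4579486   0.03      ] [ 0.39006148 -0.4623494   0.03      ]
```

```bash
cat >> h.py <<'E'
from scipy.spatial.transform import Rotation as Ro
YAW=0.081; O=np.array([0.6445,0.013])
def rail2w(x,y,z=0):
    c,s=np.cos(YAW),np.sin(YAW); return np.array([O[0]+c*x-s*y,O[1]+s*x+c*y,z])
def w2rail(p):
    c,s=np.cos(YAW),np.sin(YAW); d=np.array(p[:2])-O; return np.array([c*d[0]+s*d[1],-s*d[0]+c*d[1]])
def qdown(ang):  # tool x along world angle ang, z down
    x=np.array([np.cos(ang),np.sin(ang),0]);z=np.array([0,0,-1.]);y=np.cross(z,x)
    return Ro.from_matrix(np.c_[x,y,z]).as_quat()
def wray(u,v,st=None):
    m=optics.camera_model('wrist');K=np.array(m['K']);T=np.array(m['tool_from_camera'])
    st=st or r.read_state()
    a=np.array([u-K[0,2],v-K[1,2]])/K[0,0];th=np.hypot(*a);
    d=np.r_[np.sin(th)*a/max(th,1e-9),np.cos(th)]
    Rt=Ro.from_quat(st['eef_rot']).as_matrix()
    o=Rt@T[:3,3]+np.array(st['eef_pos']);return o,Rt@T[:3,:3]@d
def wz(u,v,z,st=None):
    o,d=wray(u,v,st);return o+d*(z-o[2])/d[2]
E
python3 - <<'E'
from h import *
print(r.tip_extent)
for a in [YAW,YAW+np.pi]:
  for yy in [-.19,.06,.1]:
    p=rail2w(0,yy,.14); print(a,yy,r.solve_ik(p,qdown(a)))
E
```

```text
0.025
0.081 -0.19 [-3.73271318e-01  7.28919457e-01  1.18638603e+00 -4.44089210e-16
  1.22628717e+00  1.11652501e+00]
0.081 0.06 [-5.62482520e-03  6.59074153e-01  1.32361345e+00 -4.44089210e-16
  1.15890506e+00  1.48417150e+00]
0.081 0.1 [ 5.67405330e-02  6.63450534e-01  1.31510992e+00 -4.44089210e-16
  1.16303220e+00  1.54653686e+00]
3.222592653589793 -0.19 [-3.73271318e-01  7.28919457e-01  1.18638603e+00 -4.44089210e-16
  1.22628717e+00 -2.02506764e+00]
3.222592653589793 0.06 [-5.62482520e-03  6.59074153e-01  1.32361345e+00 -4.44089210e-16
  1.15890506e+00 -1.65742115e+00]
3.222592653589793 0.1 [ 5.67405330e-02  6.63450534e-01  1.31510992e+00 -4.44089210e-16
  1.16303220e+00 -1.59505579e+00]
```

Run:
```python
from h import *
r.reach(rail2w(0,-.185,.22),qdown(YAW))
s=r.read_state();print(s['time_s'],s['eef_pos'])
shot('wrist','w1')
```

```text
3.15 [ 0.65966956 -0.17029863  0.22018804]
```

View pics/w1.png

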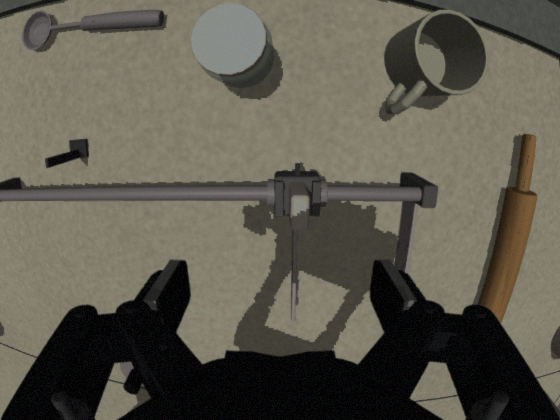

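Run:
```python
from h import *
import cv2
a=cv2.imread('pics/w1.png')
cv2.imwrite('pics/c1.png',cv2.resize(a[130:340,230:450],None,fx=3.5,fy=2.8 and 2.8,interpolation=3))
st=r.read_state()
for n,u,v,z in [('tab',299,205,.115),('idx',299,164,.066),('mark',47,161,.066),('postRtop',426,190,.066),('fencetip',293,320,.045),('mugedge',435,45,.09)]:
    p=wz(u,v,z,st);print(n,p.round(4),w2rail(p).round(4))
```

```text
tab [ 0.6668 -0.1833  0.115 ] [ 0.0064 -0.1975]
idx [ 0.6885 -0.184   0.066 ] [ 0.0279 -0.1999]
mark [0.6781 0.0705 0.066 ] [0.0381 0.0546]
postRtop [ 0.6766 -0.3049  0.066 ] [ 0.0062 -0.3194]
fencetip [ 0.5123 -0.197   0.045 ] [-0.1487 -0.1986]
mugedge [ 0.8036 -0.2842  0.09  ] [ 0.1345 -0.3091]
```

View pics/c1.png

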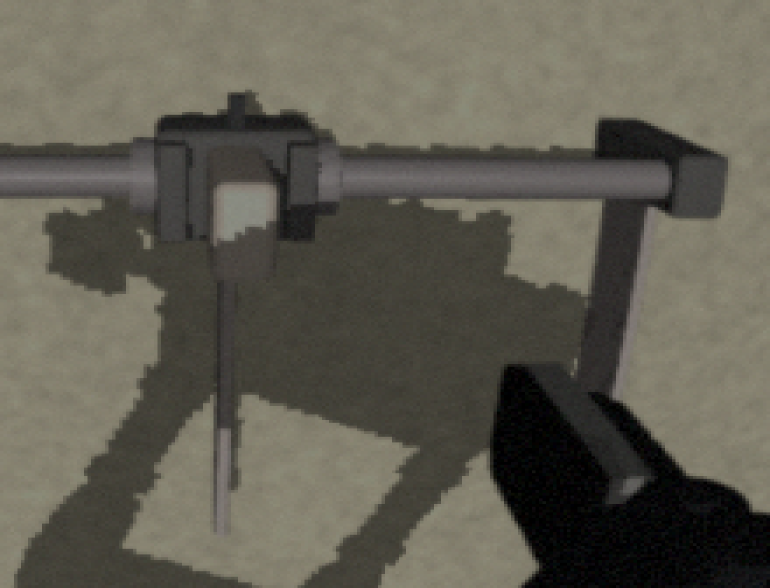

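```bash
sed -i 's/O=np.array(\[0.6445,0.013\])/O=np.array([0.6465,0.0130])/' h.py
python3 - <<'E'
from h import *
q=qdown(YAW)
r.move_straight(rail2w(0,-.198,.18),q)
print(r.move_straight(rail2w(0,-.198,.107),speed=.1,max_force=10))
command_gripper(0.0,40)
s=r.read_state();print(s['time_s'],s['eef_pos'],s['grip_width'],s['contact_force'])
shot('wrist','w2')
E
```

```text
False
5.1667 [ 0.66253022 -0.18438898  0.10720573] 0.013636885318548505 [-1.02587257 -0.49052198  0.87931174]
```

View pics/w2.png

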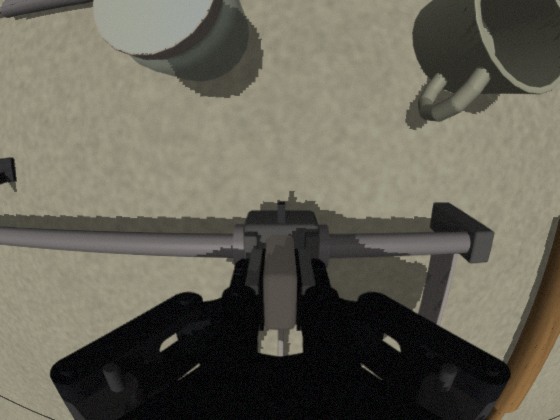

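Run:
```python
from h import *
print(r.move_straight(rail2w(0,.095,.107),speed=.08,max_force=35))
s=r.read_state();print(s['time_s'],s['eef_pos'],s['grip_width'],s['contact_force'])
shot('wrist','w3')
r.move_straight(rail2w(0,.070,.107),speed=.04,max_force=35)
r.hold(.3)
s=r.read_state();print(s['time_s'],s['eef_pos'],s['grip_width'],s['contact_force'])
im,d=shot('wrist','w4')
cv2.imwrite('pics/c4.png',cv2.resize(im[130:330,180:380,::-1],None,fx=3,fy=3,interpolation=3))
```

```text
False
9.025 [0.63925092 0.10704521 0.10718972] 0.013289795649246709 [ 1.34186372 -4.36776179  2.56260025]
10.15 [0.64112667 0.08309911 0.10721268] 0.013381890989567425 [3.20149004 4.01725746 1.97680912]
```

View pics/w3.png

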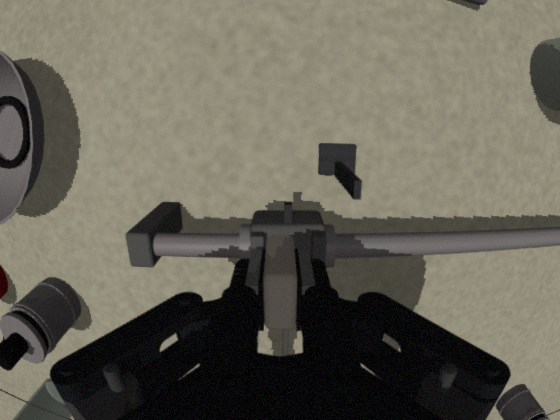

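View pics/c4.png

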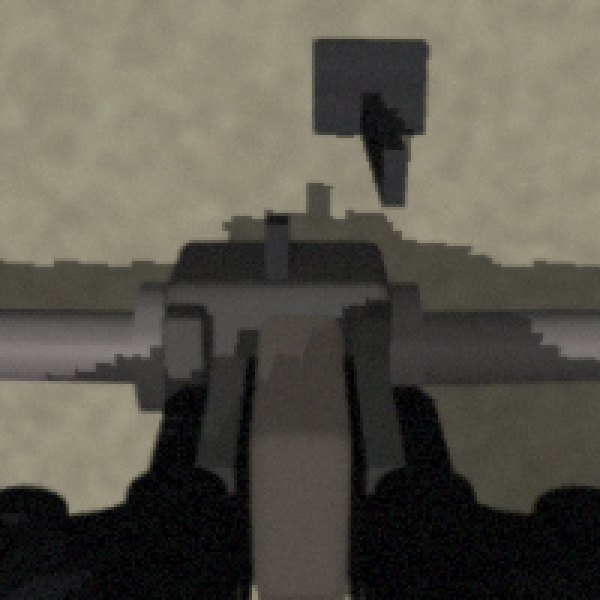

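```bash
cat >> h.py <<'E'
def gap(iu,iv,mu,mv):
    st=r.read_state();a=wz(iu,iv,.066,st);b=wz(mu,mv,.066,st);return w2rail(a),w2rail(b)
E
python3 - <<'E'
from h import *
print(gap(272.3,203,311.7,189))
print(gap(288,210,357,192), "w3 (relative only)")
a=cv2.imread('pics/w3.png');cv2.imwrite('pics/c3.png',cv2.resize(a[130:330,200:400],None,fx=3,fy=3,interpolation=3))
E
```

```text
(array([0.02697877, 0.07460286]), array([0.03442979, 0.05450852]))
(array([0.02320511, 0.06650463]), array([0.03297436, 0.03072283])) w3 (relative only)
```

View pics/c3.png

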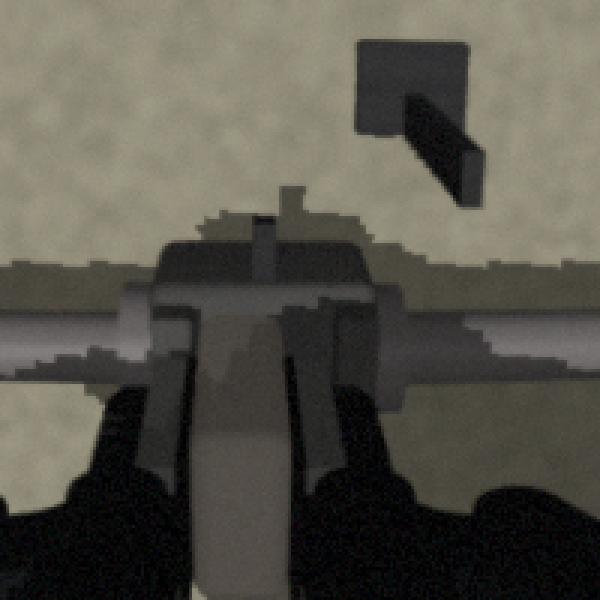

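Run:
```python
from h import *
r.move_straight(rail2w(0,.055,.107),speed=.03,max_force=35)
r.hold(.3)
s=r.read_state();print(s['time_s'],s['eef_pos'],w2rail(s['eef_pos']),s['contact_force'])
im,d=shot('wrist','w5')
cv2.imwrite('pics/c5.png',cv2.resize(im[160:240,230:330,::-1],None,fx=7,fy=7,interpolation=3))
```

```text
11.15 [0.6423406  0.06791482 0.10718956] [0.00029747 0.05507131] [3.83206306 3.57930995 2.60908678]
```

View pics/c5.png

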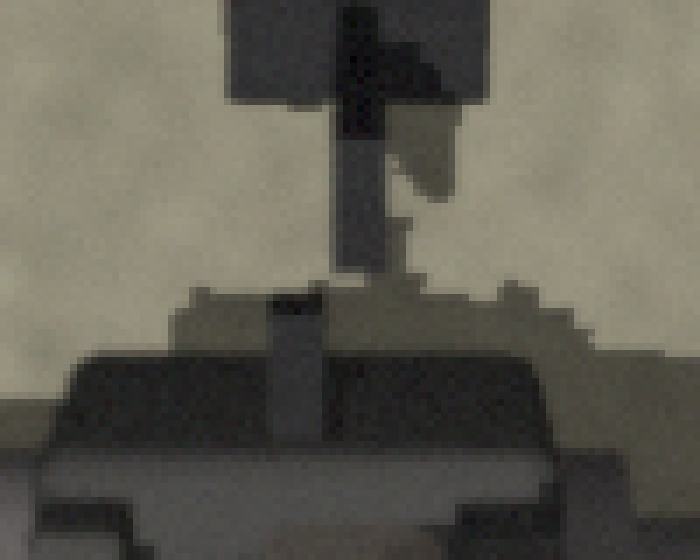

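Run:
```python
from h import *
g=gap(272.7,203,281.3,189);print(g)
y=w2rail(r.read_state()['eef_pos'])[1]-(g[0][1]-g[1][1]); print(y)
r.move_straight(rail2w(0,y,.107),speed=.01,max_force=35)
r.hold(.4)
s=r.read_state();print(s['time_s'],s['eef_pos'],w2rail(s['eef_pos']),s['contact_force'])
im,d=shot('wrist','w6')
cv2.imwrite('pics/c6.png',cv2.resize(im[160:240,230:330,::-1],None,fx=7,fy=7,interpolation=3))
```

```text
(array([0.02693263, 0.05913344]), array([0.03434664, 0.05472761]))
0.05066404475670944
12.1833 [0.64263674 0.06390196 0.10717007] [0.00026796 0.05104765] [4.22345585 5.06608546 2.82807529]
```

View pics/c6.png

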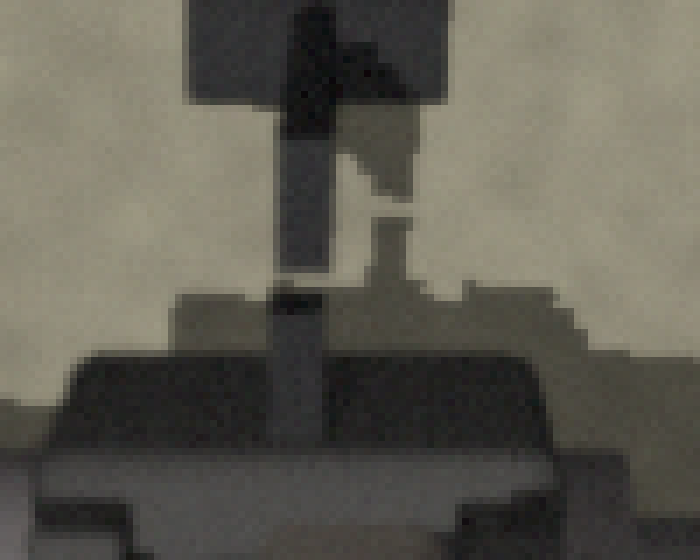

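Run:
```python
from h import *
r.move_straight(rail2w(0,.0502,.107),speed=.01,max_force=35)
r.hold(.4)
s=r.read_state();print(s['time_s'],s['eef_pos'],w2rail(s['eef_pos']),s['contact_force'])
im,d=shot('wrist','w7')
cv2.imwrite('pics/c7.png',cv2.resize(im[160:240,230:330,::-1],None,fx=7,fy=7,interpolation=3))
```

```text
12.8833 [0.6426813  0.06353395 0.10714543] [0.0002826  0.05067724] [4.54000901 4.99561197 2.92554707]
```

View pics/c7.png

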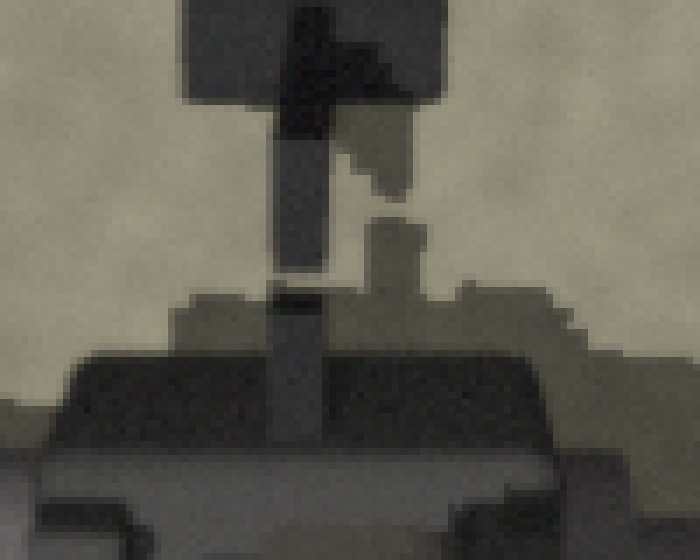

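Run:
```python
from h import *
command_gripper(0.04)
r.hold(.2)
im,d=shot('wrist','w8')
cv2.imwrite('pics/c8.png',cv2.resize(im[150:330,180:380,::-1],None,fx=3.5,fy=3.3,interpolation=3))
r.move_straight(rail2w(0,.0502,.20))
shot('scene','s1');shot('side','d1')
print(r.read_state()['time_s'])
```

```text
14.425
```

View pics/c8.png

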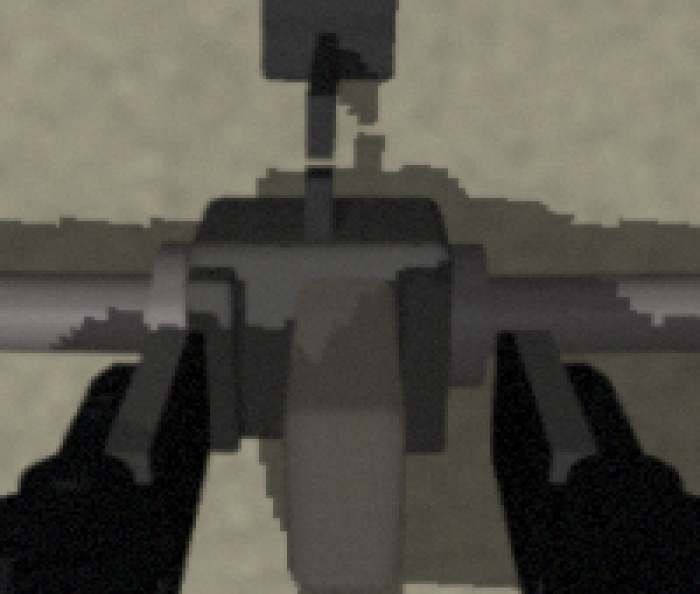

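View pics/s1.png

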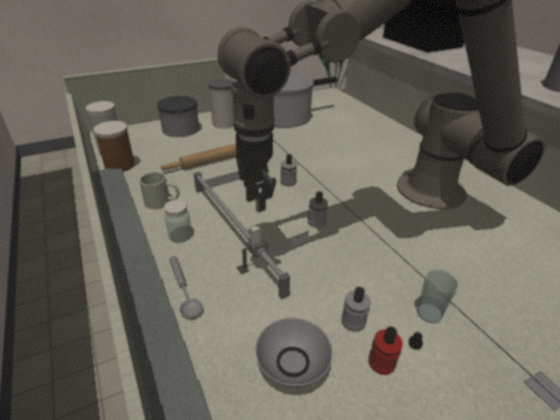

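Run:
```python
from h import *
r.move_straight(rail2w(-.1,.05,.25),speed=.25)
p=[.395,-.231,.22]
r.reach(p,qdown(YAW)); command_gripper(0.0)
s=r.read_state();print(s['time_s'],s['eef_pos'],s['joint_positions'].round(2))
shot('wrist','w9')
```

```text
16.7167 [ 0.39514745 -0.2307953   0.22003312] [-0.7   0.26  1.76  0.    1.13  0.79]
```

View pics/w9.png

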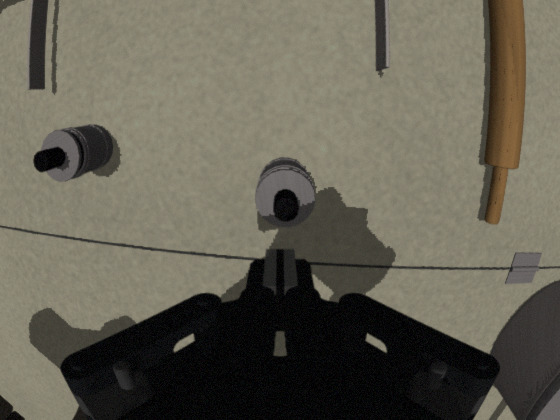

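Run:
```python
from h import *
im=cv2.imread('pics/w9.png');cv2.imwrite('pics/c9.png',cv2.resize(im[145:245,235:335],None,fx=6,fy=6,interpolation=3))
st=r.read_state()
for z in (.094,.102): print(wz(286,205,z,st),wz(46,160,z,st))
d=np.load('pics/w9.npy');print(d[195:215:5,280:294:4],d[190,270])
o,dd=wray(286,205,st);m=optics.camera_model('wrist');
def p3(u,v):
    o,dd=wray(u,v,st);K=m['K'];th=np.hypot(u-K[0,2],v-K[1,2])/K[0,0];return o+dd*d[v,u]/np.cos(th)
for uv in [(286,205),(284,203),(270,185),(46,160),(72,160)]: print(uv,p3(*uv).round(4))
```

```text
[ 0.3951545  -0.23539267  0.094     ] [ 0.42040405 -0.01293196  0.094     ]
[ 0.39757146 -0.23503216  0.102     ] [ 0.4219963  -0.01983751  0.102     ]
[[0.25645247 0.25239778 0.2546353  0.2603237 ]
 [0.24646418 0.24539803 0.24567634 0.24721357]
 [0.24733487 0.24786192 0.24726295 0.24692555]
 [0.24897759 0.24831608 0.24920276 0.247863  ]] 0.2749206
(286, 205) [ 0.3976 -0.235   0.102 ]
(284, 203) [ 0.3992 -0.2334  0.1026]
(270, 185) [ 0.4051 -0.2214  0.0726]
(46, 160) [ 0.4223 -0.0211  0.1034]
(72, 160) [ 0.417  -0.0295  0.0727]
```

View pics/c9.png

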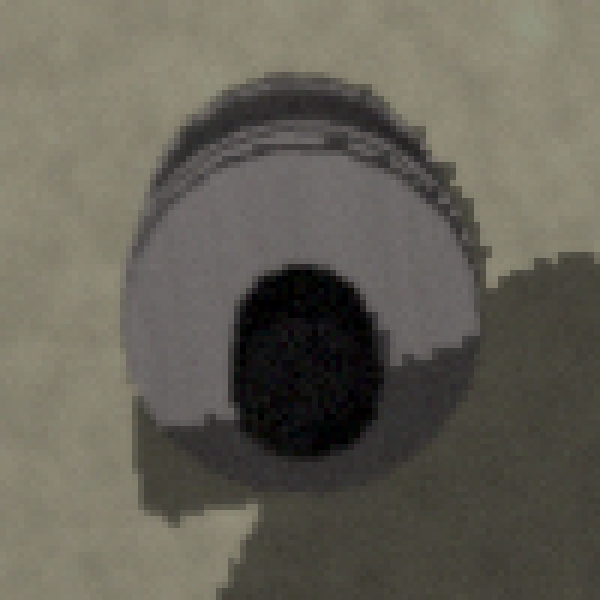

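```bash
cat >> h.py <<'E'
def press(x,y,ang):
    q=qdown(ang)
    r.move_straight([x,y,.150],q,speed=.2)
    hit=r.move_straight([x,y,.112],speed=.03,max_force=18)
    s=r.read_state();print('press',hit,s['eef_pos'],s['contact_force'],s['time_s'])
    r.move_straight([x,y,.150],speed=.2)
def grab(x,y,ang):
    r.move_straight([x,y,.150],qdown(ang),speed=.2); command_gripper(.05,50)
    print('desc',r.move_straight([x,y,.0905],speed=.08,max_force=12))
    command_gripper(0.0,50)
    s=r.read_state();print('grip',s['grip_width'],s['contact_force'],s['time_s'])
E
python3 - <<'E'
from h import *
press(.396,-.235,YAW)
grab(.396,-.235,YAW)
r.move_straight([.396,-.235,.15])
s=r.read_state();print(s['grip_width'],s['contact_force'])
shot('wrist','w10')
E
```

```text
press True [ 0.39615241 -0.23508728  0.11899364] [-2.51774236  1.28760957  9.59410326] 18.2417
desc False
grip 0.018532345960507693 [-0.08387059  0.03823582  5.77639555] 20.6083
0.0183822102688435 [-0.05169959 -0.18758904 -3.69847607]
```

View pics/w10.png

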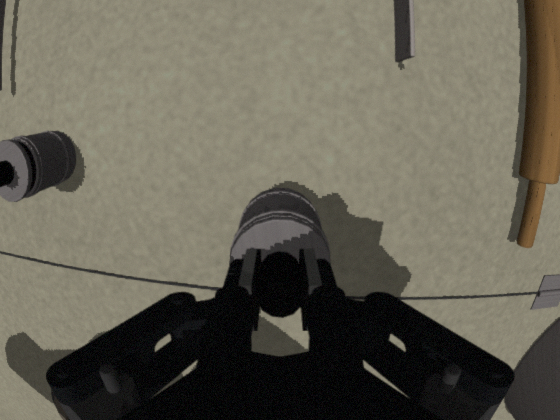

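```bash
cat >> h.py <<'E'
def place(rx,ry,zc=.16):
    p=rail2w(rx,ry)
    r.move_straight([p[0],p[1],zc],qdown(YAW),speed=.2)
    r.hold(.2)
    print('down',r.move_straight([p[0],p[1],.0905],speed=.06,max_force=6))
    s=r.read_state();print(s['eef_pos'],s['contact_force'])
    command_gripper(.045); r.move_straight([p[0],p[1],.16],speed=.2); print(r.read_state()['time_s'])
E
python3 - <<'E'
from h import *
place(-.08,-.235)
shot('wrist','w11');shot('scene','s2');shot('side','d2')
E
```

```text
down True
[ 0.58539357 -0.22751274  0.09112647] [-0.73061736  0.39706642  5.26740026]
24.475
```

View pics/w11.png

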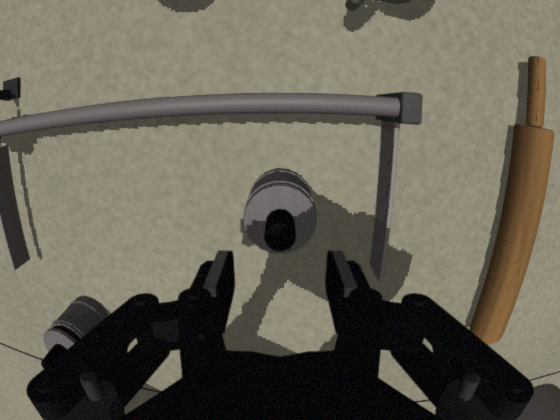

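View pics/s2.png

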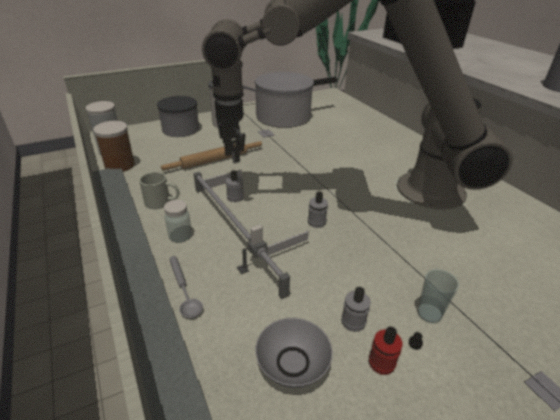

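```bash
cat >> h.py <<'E'
def look(x,y,tag,z=.22,ang=YAW):
    r.reach([x,y,z],qdown(ang)); command_gripper(0.0); st=r.read_state()
    im,d=shot('wrist',tag)
    # knob top: dark blob near expected
    ys,xs=np.mgrid[150:250,230:340]
    sub=im[150:250,230:340].astype(int).max(2)
    m=(sub<38).astype(np.uint8); n,l,stt,c=cv2.connectedComponentsWithStats(m)
    for i in range(1,n):
        if stt[i,4]>80:
            u,v=c[i]+[230,150]; print('blob',stt[i],u,v,wz(u,v,.102,st).round(4))
    cv2.imwrite(f'pics/{tag}c.png',cv2.resize(im[145:245,235:335,::-1],None,fx=5,fy=5,interpolation=3))
    print(st['time_s'])
E
python3 - <<'E'
from h import *
r.move_straight(r.read_state()['eef_pos']+[0,0,.06],speed=.25)
look(.421,-.018,'w12')
E
```

```text
blob [ 31  38  25  32 646] 272.9504643962848 203.56811145510835 [ 0.4239 -0.0123  0.102 ]
26.5417
```

View pics/w12c.png

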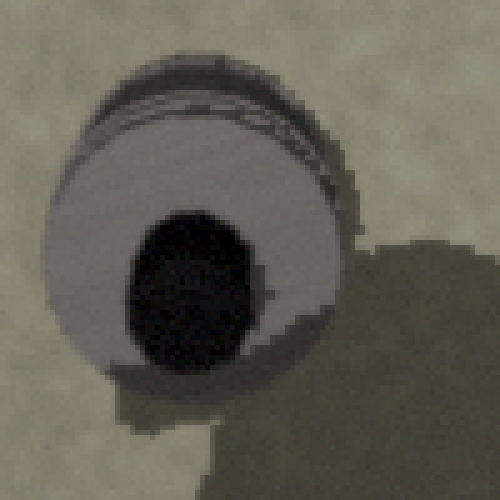

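Run:
```python
from h import *
x,y=.4215,-.0118
press(x,y,YAW); grab(x,y,YAW)
r.move_straight([x,y,.16])
s=r.read_state();print(s['grip_width'],s['contact_force'])
place(-.08,-.135)
shot('wrist','w13');shot('scene','s3')
```

```text
press True [ 0.42165802 -0.01180738  0.11897237] [-2.35498567 -0.79590692  9.66197983] 28.0667
desc False
grip 0.018495361923143452 [-0.77014046 -2.18829402  5.4766218 ] 30.4333
0.018442325315249673 [-0.19729936 -0.01696821 -3.25318675]
down True
[ 0.57728774 -0.12814248  0.09095288] [-1.29140826  0.65736309  5.93044281]
34.35
```

View pics/w13.png

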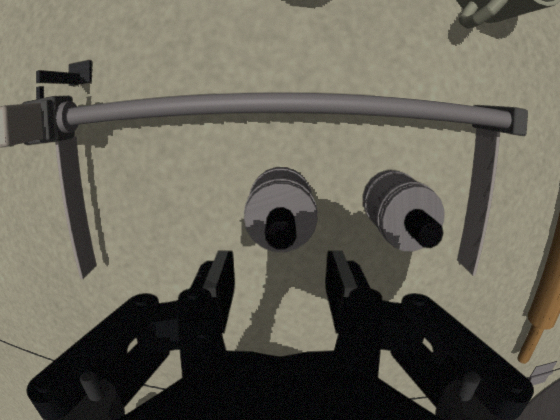

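View pics/s3.png

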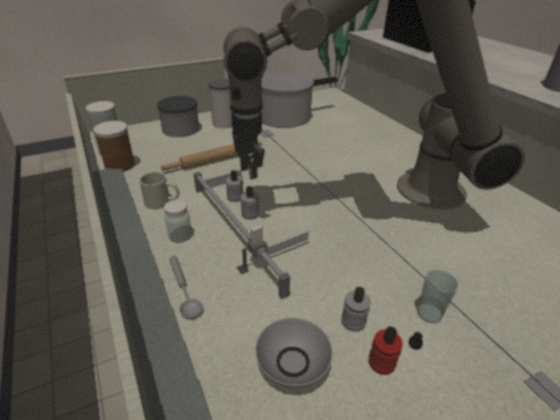

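Run:
```python
from h import *
r.move_straight(r.read_state()['eef_pos']+[0,0,.08],speed=.25)
look(.533,.325,'w14',z=.23)
```

```text
blob [ 48  38  24  31 605] 289.0297520661157 203.62644628099173 [0.5338 0.318  0.102 ]
37.0833
```

View pics/w14.png

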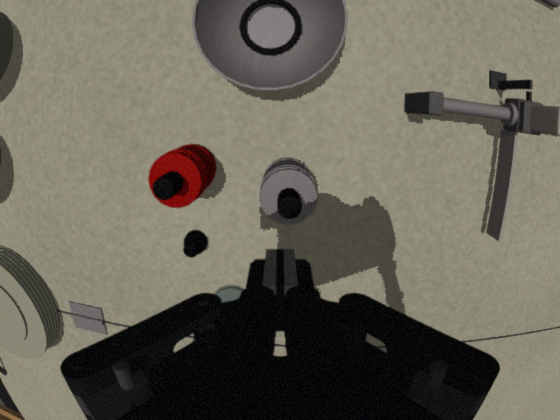

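View pics/w14c.png

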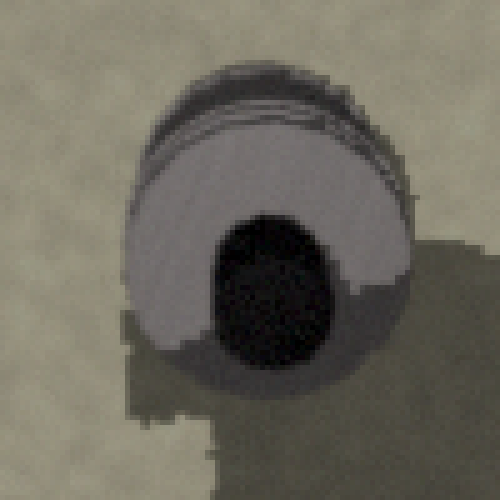

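Run:
```python
from h import *
x,y=.5317,.3182
press(x,y,YAW); grab(x,y,YAW)
r.move_straight([x,y,.18])
s=r.read_state();print(s['grip_width'],s['contact_force'])
place(-.085,-.04,zc=.18)
r.move_straight(r.read_state()['eef_pos']+[0,0,.06],speed=.25)
shot('wrist','w15')
r.reach([.42,.0,.33],qdown(YAW))
shot('scene','s4');shot('side','d4');shot('wrist','w16');print(r.read_state()['time_s'])
```

```text
press True [0.53207307 0.31840905 0.11905545] [-0.19099524  0.26695195  5.873124  ] 38.6667
desc False
grip 0.018142832807191776 [-0.52825557 -1.34266439  3.39122664] 41.0333
0.01806885213233542 [-0.24043752  0.08783673 -3.62965341]
down True
[ 0.56494083 -0.03395205  0.09103736] [-0.83224261 -0.9694712   5.51663785]
46.2083
47.5667
```

View pics/w15.png

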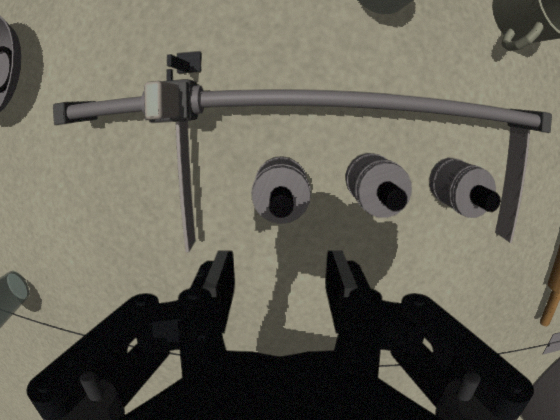

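View pics/s4.png

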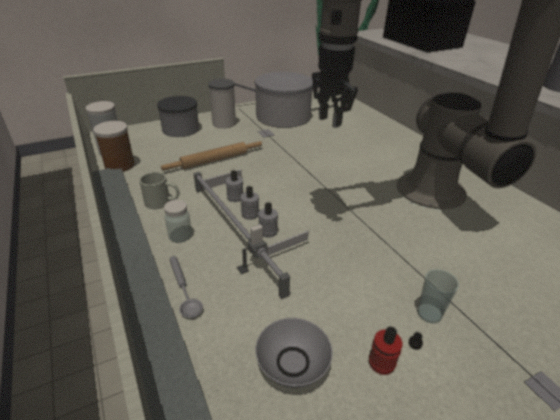

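View pics/d4.png

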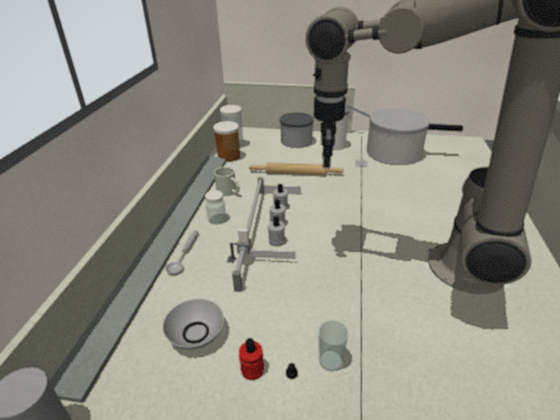

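View pics/w16.png

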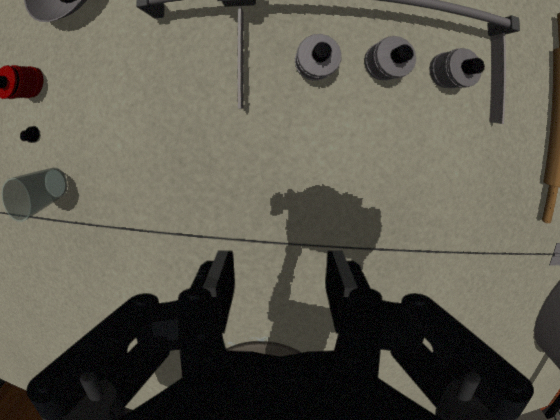

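Run:
```python
from h import *
st=r.read_state();d=np.load('pics/w16.npy');m=optics.camera_model('wrist');K=m['K']
def p3(u,v,d=d):
    o,dd=wray(u,v,st);th=np.hypot(u-K[0,2],v-K[1,2])/K[0,0];return o+dd*np.median(d[v-1:v+2,u-1:u+2])/np.cos(th)
for uv in [(322,51),(310,63),(402,54),(382,65),(473,67),(452,72)]: p=p3(*uv);print(uv,p.round(4),w2rail(p).round(3))
r.reach(rail2w(0.0,.0502,.17),qdown(YAW))
st=r.read_state()
im,_=shot('wrist','w17')
cv2.imwrite('pics/w17c.png',cv2.resize(im[130:250,220:340,::-1],None,fx=5,fy=5,interpolation=3))
r.move_straight(rail2w(0.0,.0502,.25),speed=.2)
r.reach([.4,.45,.38],qdown(YAW+.6));shot('wrist','w18')
print(r.read_state()['time_s'])
```

```text
(322, 51) [ 0.5615 -0.0333  0.0956] [-0.088 -0.039]
(310, 63) [ 0.5513 -0.024   0.0649] [-0.098 -0.029]
(402, 54) [ 0.5727 -0.1234  0.0952] [-0.085 -0.13 ]
(382, 65) [ 0.5609 -0.11    0.065 ] [-0.095 -0.116]
(473, 67) [ 0.5782 -0.2194  0.0943] [-0.087 -0.226]
(452, 72) [ 0.5709 -0.2059  0.0652] [-0.093 -0.212]
51.0333
```

View pics/w17c.png

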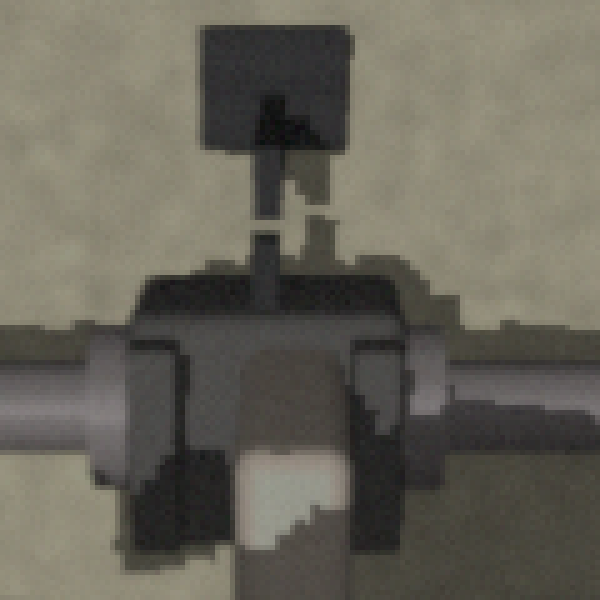

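View pics/w18.png

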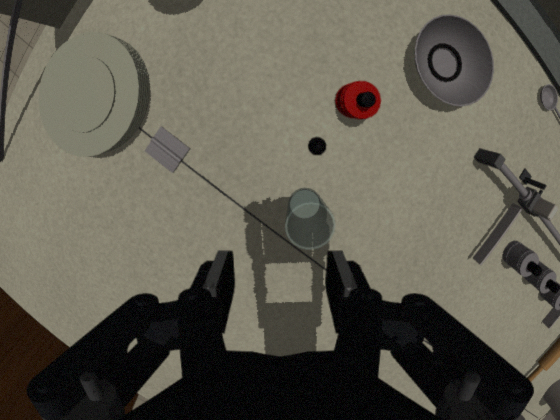

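Run:
```python
from h import *
r.hold(1.0)
im,_=shot('scene','s5');b,_=shot('side','d5');print(r.read_state()['time_s'])
cv2.imwrite('pics/fin.png',np.hstack([cv2.resize(im[150:310,180:340,::-1],(400,400)),cv2.resize(b[150:310,200:360,::-1],(400,400))]))
```

```text
52.1333
```

View pics/fin.png

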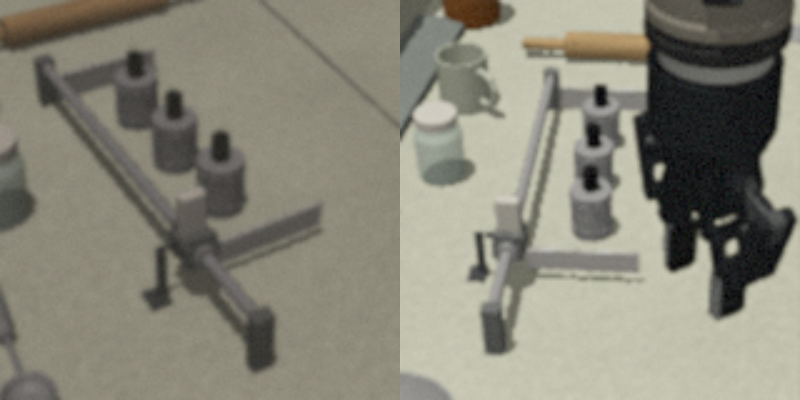

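Three tiers stand upright in the bay, between the fence and the end panel. The collar sits level with its mark, so I am handing the job in.

Run:
```python
from h import *
r.finish_job()
```

```text
the job is handed in; nothing more can be done
```

The job is done and handed in at about 52 s of the 210 s allowed.

**Collar:** I gripped it by the white tab and drew it left to about 35 mm past the mark. I brought it back right in small steps until its index was level with the mark, then let go. The last wrist picture, taken after all the tiers were placed, shows the index and mark level to within about 0.3 mm, with the tab against the right lug.

**Tiers:** I found three grey tiers and no fourth; the right-hand area behind the pots was not searched separately. I pressed each lid down, then carried each tier by its knob into the bay. They stand upright about 85 mm on the robot's side of the bar, at rail y of about -0.23, -0.13 and -0.04 m. Depth readings put the lid discs at about 65 mm (64 mm is fully home) and the knob tops at 94 to 96 mm (94 mm is home).

**Other things:** The red look-alike was not touched. The tumbler, bowl, whistle cap and rolling pin looked unmoved in the last pictures. I saw no tier knocked aside, and no check failed.

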